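# Put the lino block away through the sprung flap of its store

### The arm

A 6-joint arm with a two-finger parallel gripper is mounted at the origin on a cart in front of the work surface, level with it; the furniture and walls round the work are solid. World frame = base frame: x ahead of the robot, y to its left, z up, the work surface at z = 0. Lengths are in m, angles in rad, forces in N, time in s.
With the tool pointing down it reaches from about 0.35 to 0.85 m from the base axis. Payload 8.1 kg.
Tool frame: the origin (TCP) lies midway between the tips of the shut fingers; the grasp point (between the pads) lies robot.grip_depth behind it (robot.grip_depth is the distance from the TCP to the grasp point, in m); z points along the fingers, y is the line along which they close (so a half turn about z gives the same grasp; the last joint's range is limited). The gripper opens to 93 mm and grips with 3 to 60 N. Pads are 15 mm wide; open, the fingers measure 128 mm over their backs; the gripper's body (75 mm by 188 mm) begins 65 mm behind the grasp point.
Start: joints at [1.016, 0.13, 1.488, -0, 1.523, -0.085], TCP at [0.272, 0.535, 0.187] pointing down, gripper open.
Joint ranges: [-2.96, 2.96], [-0.89, 2.26], [0.02, 2.5], [-1.34, 4.48], [0, 2.73], [-2.66, 2.66]. Speed limits (rad/s): [2.39, 2.39, 2.79, 3.14, 3.14, 3.14].

### API

Orientations are given as a rotation vector (axis times angle).
In Python, from plant import robot gives the robot as it stands.
- The arm moves only by the tool carry_out, never from a script. Its argument "rows" is a list of rows, each a list of 6 numbers: the shift along the tool's x, y, z in m, then the turn, a rotation vector about the tool's x, y, z in degrees. A call has 1 to 12 rows; each row is the pose to reach, as a shift and turn from the pose commanded when the call began, along the tool's axes at that moment; what a row does not reach only later rows make up. A row lasts 1/8 s, in which the tool goes at most 62.5 mm and 10.7 degrees, less where a joint would pass 70% of its speed; a pose out of reach is approached as far as the arm can. A call with a gripper value outside its range is refused whole. "jaw" is the closure in counts, from 0 (fully open) to 255 (shut), set as the call begins (left out, the last holds). The fingers move at their own pace and stop on an object; "force" is the grip in N (left out, the last holds). Time passes only in rows, so rows that repeat a pose let the fingers close. It gives the time, the measured TCP pose, the force, the opening and the grip force at its end, in the units of the state.
- robot.read_state(): the state, without advancing time (a new reading comes with each control period).
- robot.read_camera(name): name is "scene" or "top" or "wrist"; returns the picture (384x512x3 uint8, red, green, blue); there is no depth.
- robot.camera_model(name): a dict with "fx", "fy", "cx", "cy" (pixels), "dist" ([k1, k2, p1, p2, k3] as OpenCV has them; the pictures are not rectified), "R" (3x3) and "t" (3): a world point X has camera coordinates R X + t; the wrist camera has in their place "mount" (4x4, takes a point from camera to tool coordinates, whose origin is the TCP and whose axes are the flange's). Camera axes: x right, y down, z forward; pixel columns grow to the right and rows downward; lengths in m; the calibration is good to about 2 mm. A picture is of the moment at which its call begins: read the wrist's pose just before it. camera_model takes no time and is no camera call.
- robot.close_job(): hands the job in; it is judged then, once.
Trained networks look in the newest picture that a camera, given by its name, has taken for a name from the list of things; names that differ only in an ending like _2 or _b are one class to them, and where a whole thing is asked for, a point or a joint stands for the part that bears it (a point fixed in the world has none). Each returns a list of dicts, best first, with "conf" (0 to 1); they miss things now and then, are a little off and sometimes report something else, mostly with a low value. They report only what shows in the picture. A call takes as long as a camera call.
- robot.outline_of(camera, target): "pixels" (384x512 bool, what is visible of it) and "pixel" ([column, row] in pixels, amid what is visible of it).
The state is a dict: "t": time; "q": joint angles; "dq": joint speeds; "joint_torque": joint torques, N m; "tool_pos": TCP position; "orientation": TCP orientation; "force": force on the tool from outside, world axes, zero at the start; "wrist_torque": the same for the moment, N m; "opening": finger opening in m; "gripper_force": force on a finger pad.
Only numpy, scipy, OpenCV 4.12 (cv2) and the standard library are available. Lean on these libraries where they do the work, as an engineer would, in place of code of your own. Each camera call takes 0.05 s, during which the arm holds its last target. There are 200 camera calls.

### The job

Put the tall brown lino block away in the blue store: lift it out of the wooden rack and post it end first into the sloping mouth, pushing the sprung flap open with it, then press it on past the gripping pad until it sits fully on the bottom and the flap has sprung shut behind it. Push firmly but do not ram it, and leave the other block and the things round about where they are.

Things in the scene. Friction and masses are not known exactly. Their poses are not given: they have to be found in the camera images.
- block_mid (a point): centre of the block to put away: brown wood, brown face with pale wavy lines, 95x65x20 mm, about 0.1 kg. Stands on end in the rack, foot 10 mm and top 105 mm above the table; rack walls reach 35 mm. Site x runs along the 95 mm length (vertical at first), y along the 65 mm width, z through the 20 mm thickness (level at first): grasp across it near the top. Either end may go in first, either face up
- other_mid (a point): centre of the other block, to be left: green-black face with pale wavy lines, 60x75x20 mm, standing 60 mm tall in the rack's other slot, 80 mm away (centre to centre, across the thickness). Which block is in which slot varies
- rack: light wooden rack, 172 x 94 mm, fixed to the table, with two slots 24 mm wide side by side; origin at the centre of its underside, the slots lie at x = -40 and +40 mm and run along its y axis
- store: the blue metal store, fixed to the table, 165x104 mm, housing 89 mm high with the sloping chute rising out of it on the robot's side; origin on the table straight below the mouth's centre. A block let go with more than half its length in the mouth is held by the flap leaning on its side; fingers gripping it by its thickness do not fit in with it, so push its outer end on with closed fingertips
- mouth (a point): centre of the mouth, 155 mm above the table. z points straight out, 35 degrees from vertical, leaning to the store's front (roughly to the robot); y is level, along the width; x points up the slope. Opening: x -20 to 20 mm, y -37 to 37 mm; grey flange 68x104 mm round it, 2.5 mm proud. A straight chute runs inward along -z with its lower wall at x = -20 mm all the way down
- pad_face (a point): unseen, in the chute: face of the sprung gripping pad on the upper side, axes as the mouth, 115 mm inside it at x = -3 mm, sloped lead-in from 78 mm depth. A funnel from 44 to 80 mm depth narrows the chute to x -20 to 5 mm. The pad presses the block to the lower wall, so it will not slide home by its own weight: pushing it past takes about 3 to 12 N
- chute_floor (a point): unseen: middle of the block's place on the chute's bottom, 137 mm inside the mouth, axes as the mouth. The bottom is a rubber buffer that gives up to 4 mm (about 4 N per mm) and is hard beyond. Seated, the block lies along z with its centre 47.5 mm above this point and its outer end 42 mm inside the mouth
- flap (a joint): steel flap of 39 x 70 mm just inside the mouth, hinged along the upper edge (x = +20 mm) and swinging inward; angle in rad, 0 = shut, at most 1.5, about 1.0 when it leans on the block's side. A spring shuts it: about 3 N at its free edge to begin opening it, about 6 N at 1 rad
- paste_pot: bystander: small pot with a red lid, 58 mm across, 50 mm high; origin at the centre of its underside
- ink_tin: bystander: ink tin at the front right with a teal band, 68 mm across, 50 mm high; origin at the centre of its underside
- ink_tube: bystander: cream ink tube lying on the table left of the rack, 146 x 45 x 30 mm; origin at the centre of its underside, y along its length

How it is judged:
On the way:
1. the block, in the fingers, has pushed the flap open and its leading end is inside the mouth (contact force between the fingers and lino_block_1 above 1 N and value of joint flap above 0.6 rad and distance between block_mid and mouth below 0.045 m and angle between the x axis of block_mid and the z axis of mouth, either way round below 0.25 rad), for 0.1 s.
At the end, for the whole second after the job is handed in: the brown block sits inside the chute, straight (within 8 degrees) and on the bottom (within 4 mm), at rest, with the flap shut behind it (below 0.08 rad) (z of block_mid in the frame of mouth between -0.096 and -0.0855 m and y of block_mid in the frame of mouth between -0.012 and 0.012 m and x of block_mid in the frame of mouth between -0.02 and 0 m and angle between the x axis of block_mid and the z axis of mouth, either way round below 0.14 rad and value of joint flap below 0.08 rad and linear speed of lino_block_1 below 0.02 m/s); the robot touches nothing.
It fails at once if the other block is moved more than 20 mm (distance of other_mid from where it was at the start of the episode above 0.02 m).
It fails at once if a bystander is moved more than 25 mm (distance of any of paste_pot, ink_tin, ink_tube from where it was at the start of the episode above 0.025 m).
It fails at once if the block is rammed: the fingers push on it with more than 60 N when it is in the chute (distance between block_mid and mouth below 0.12 m and z of block_mid in the frame of mouth below -0.05 m and contact force between the fingers and lino_block_1 above 60 N).
It also fails if it takes over 59 s, if anything falls off the work surface, if the arm or the gripper's body presses on something with over 40 N, if the wrist force passes 120 N, or if a joint passes its speed limit or range.

## Working session

There is one attempt and no reset: what is moved stays moved. The work goes in short steps, Python scripts to look and compute and a tool call to move; the robot and the scene stay as the last step left them, time stands still between calls to the robot, and variables do not carry over. Pictures are saved under pics/ and viewed, at most 10 in all, crops included, and the job is handed in when it is done.

Besides the shell and the picture viewer there is one more tool, called after "Request:" as a command line: name --pt "numbers of a row" for each row, then --argument value for the rest. carry_out: Moves the arm, as the interface text tells. Its arguments: {"type":"object","properties":{"rows":{"type":"array"},"jaw":{"type":"number"},"force":{"type":"number"}},"required":["rows"]}

```bash
mkdir -p pics; ls; python3 - <<'E'
from plant import robot
import cv2,numpy as np
print(robot.grip_depth, robot.read_state())
a=[]
for c in ["scene","top"]:
    im=robot.read_camera(c); a.append(im[:,:,::-1])
    m=robot.camera_model(c); print(c,{k:np.round(v,4).tolist() for k,v in m.items()})
    for n in ["block_mid","other_mid","rack","store","flap","paste_pot","ink_tin","ink_tube"]:
        r=robot.outline_of(c,n)
        for d in r[:2]:
            ys,xs=np.where(d["pixels"]); print(c,n,round(d["conf"],2),np.round(d["pixel"]),xs.min(),xs.max(),ys.min(),ys.max())
            np.save(f"pics/{c}_{n}_{r.index(d) if len(r)==1 else [i for i,e in enumerate(r) if e is d][0]}.npy",d["pixels"])
cv2.imwrite("pics/scene.png",cv2.resize(a[0],(800,600)));cv2.imwrite("pics/top.png",cv2.resize(a[1],(800,600)))
print(robot.camera_model("wrist"))
E
```

```text
pics
0.0188 {'t': 0.0, 'q': array([ 1.01560435e+00,  1.31153997e-01,  1.48923636e+00, -2.71252007e-07,
        1.52299558e+00, -8.53980287e-02]), 'dq': array([-0.00041325,  0.00105823,  0.00012558, -0.00043868, -0.00030143,
        0.00179548]), 'joint_torque': array([-9.36356591e-04, -5.59851301e+01, -4.91752160e+01,  7.66990450e-02,
        3.58949136e-02, -1.41440592e-04]), 'tool_pos': array([0.27127951, 0.53448978, 0.18581534]), 'orientation': array([-7.31051410e-01, -3.05476930e+00,  2.67327845e-03]), 'force': array([ 0.85475079, -0.53731169, -0.38309793]), 'wrist_torque': array([-0.00229432,  0.0104808 , -0.00517804]), 'gripper_force': 0.0, 'opening': 0.09282565282733493}
scene {'fx': 491.4042, 'fy': 491.4042, 'cx': 263.6092, 'cy': 189.9034, 'dist': [-0.0148, 0.0, 0.0, 0.0, 0.0], 'R': [[0.7481, -0.6634, 0.0185], [-0.3894, -0.4613, -0.7972], [0.5374, 0.5892, -0.6034]], 't': [-0.5161, 0.2177, 1.3996]}
scene block_mid 0.59 [235. 198.] 225 244 188 212
scene other_mid 0.68 [236. 199.] 225 245 186 213
scene other_mid 0.62 [223. 189.] 213 235 182 198
scene rack 0.58 [229. 215.] 207 25
[... 846 characters left out ...]
323. 189.] 313 339 184 197
top paste_pot 0.48 [266. 147.] 260 275 139 160
top ink_tin 0.66 [367. 237.] 353 378 227 248
top ink_tube 0.59 [147. 193.] 121 167 187 204
{'fx': 316.0211873225401, 'fy': 316.0211873225401, 'cx': 252.78020731767324, 'cy': 189.03002391452463, 'dist': array([-0.05395446,  0.        ,  0.        ,  0.        ,  0.        ]), 'mount': array([[ 6.61075001e-04, -9.58609020e-01, -2.84724971e-01,
         7.83767939e-02],
       [ 9.99999227e-01,  3.33921793e-04,  1.19755583e-03,
         1.30140187e-03],
       [-1.05291194e-03, -2.84725542e-01,  9.58608500e-01,
        -1.98467224e-01],
       [ 0.00000000e+00,  0.00000000e+00,  0.00000000e+00,
         1.00000000e+00]])}
```

```bash
cat > h.py <<'E'
from plant import robot
import cv2,numpy as np
from scipy.spatial.transform import Rotation as Rn
def cam(c):
    m=robot.camera_model(c);K=np.array([[m['fx'],0,m['cx']],[0,m['fy'],m['cy']],[0,0,1]]);D=np.array(m['dist'],float)
    if 'R' in m: return K,D,np.array(m['R']),np.array(m['t'])
    s=robot.read_state();M=np.eye(4);M[:3,:3]=Rn.from_rotvec(s['orientation']).as_matrix();M[:3,3]=s['tool_pos']
    W=np.linalg.inv(M@np.array(m['mount']));return K,D,W[:3,:3],W[:3,3]
def proj(C,X):
    K,D,R,t=C;return cv2.projectPoints(np.atleast_2d(X).astype(float),cv2.Rodrigues(R)[0],t,K,D)[0][:,0]
def atz(C,px,z):
    K,D,R,t=C;u=cv2.undistortPoints(np.array(px,float).reshape(-1,1,2),K,D)[:,0]
    d=np.c_[u,np.ones(len(u))]@R;o=-R.T@t;return o+d*((z-o[2])/d[:,2])[:,None]
E
python3 - <<'E'
from h import *
C=cam("top")
def L(n):return np.load(f"pics/top_{n}_0.npy").astype(np.uint8)
for n,z in [("block_mid",.105),("other_mid",.06),("rack",.035),("store",.1),("flap",.155),("paste_pot",.05),("ink_tin",.05),("ink_tube",.03)]:
    c=max(cv2.findContours(L(n),0,2)[0],key=cv2.contourArea)
    b=cv2.boxPoints(cv2.minAreaRect(c)); print(n,atz(C,b,z)[:,:2].round(3).tolist(), atz(C,b.mean(0)[None],z)[0,:2].round(3))
E
python3 - <<'E'
import cv2,numpy as np
a=cv2.imread("pics/top.png");b=cv2.imread("pics/scene.png")
# crops: original px -> 800/512 scale
s=800/512
def cr(im,x0,y0,x1,y1): return cv2.resize(im[int(y0*s):int(y1*s),int(x0*s):int(x1*s)],(800,300),interpolation=cv2.INTER_CUBIC)
cv2.imwrite("pics/c1.png",np.vstack([cr(a,110,135,390,250),cr(b,170,145,390,245)]))
E
```

```text
block_mid [[0.439, -0.1], [0.502, -0.112], [0.497, -0.136], [0.435, -0.123]] [ 0.468 -0.118]
other_mid [[0.449, -0.019], [0.527, -0.03], [0.523, -0.058], [0.445, -0.047]] [ 0.486 -0.038]
rack [[0.446, 0.014], [0.538, -0.003], [0.503, -0.169], [0.412, -0.15]] [ 0.475 -0.078]
store [[0.453, -0.307], [0.619, -0.338], [0.597, -0.462], [0.431, -0.428]] [ 0.524 -0.384]
flap [[0.481, -0.338], [0.516, -0.343], [0.508, -0.416], [0.473, -0.411]] [ 0.494 -0.377]
paste_pot [[0.669, -0.193], [0.668, -0.24], [0.602, -0.239], [0.603, -0.193]] [ 0.635 -0.216]
ink_tin [[0.395, -0.472], [0.393, -0.549], [0.33, -0.547], [0.332, -0.47]] [ 0.362 -0.509]
ink_tube [[0.499, 0.249], [0.543, 0.241], [0.513, 0.096], [0.47, 0.104]] [0.506 0.172]
```

View pics/c1.png

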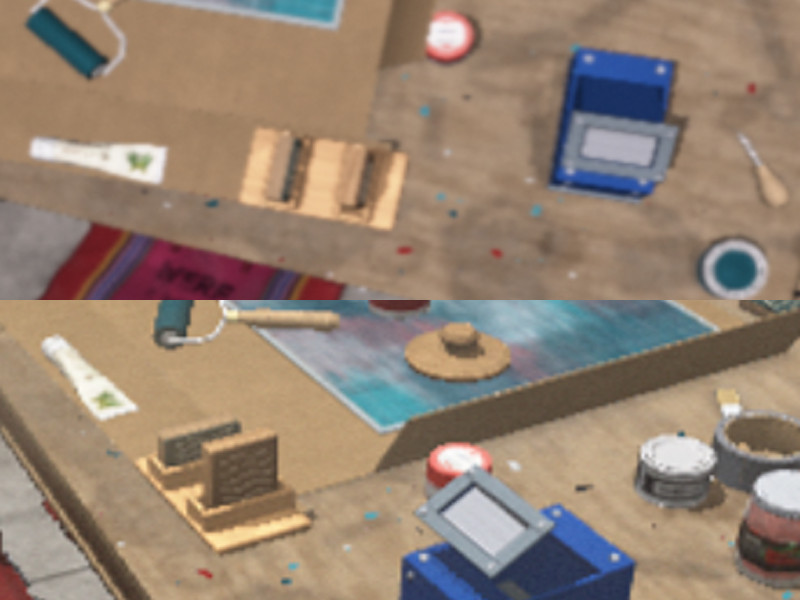

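The crop shows the brown block in the rack's right slot (top view about 233,200). The other block is in the left slot (209,198), and the store's flange sits at (323,189) leaning towards the robot. All of it fits the given sizes.

```bash
cat >> h.py <<'E'
def pose():
    s=robot.read_state();return np.array(s['tool_pos']),Rn.from_rotvec(s['orientation']).as_matrix()
def goto(p,R,cur=None):
    p0,R0=cur or pose();print("row",(R0.T@(np.array(p)-p0)).round(4).tolist(),np.degrees(Rn.from_matrix(R0.T@R).as_rotvec()).round(2).tolist())
def down(a): # tool down, y axis at azimuth a deg
    a=np.radians(a);y=np.array([np.cos(a),np.sin(a),0]);z=np.array([0,0,-1.]);return np.c_[np.cross(y,z),y,z]
E
python3 -c "
from h import *
goto([.468,-.118,.22],down(79))"
```

```text
row [-0.4707, -0.4934, -0.0331] [-0.0, 0.0, -15.92]
```

Request:
carry_out --pt "-0.471 -0.493 -0.033 0 0 -15.9" --pt "-0.471 -0.493 -0.033 0 0 -15.9" --pt "-0.471 -0.493 -0.033 0 0 -15.9" --pt "-0.471 -0.493 -0.033 0 0 -15.9" --pt "-0.471 -0.493 -0.033 0 0 -15.9" --pt "-0.471 -0.493 -0.033 0 0 -15.9" --pt "-0.471 -0.493 -0.033 0 0 -15.9" --pt "-0.471 -0.493 -0.033 0 0 -15.9" --pt "-0.471 -0.493 -0.033 0 0 -15.9" --pt "-0.471 -0.493 -0.033 0 0 -15.9" --pt "-0.471 -0.493 -0.033 0 0 -15.9" --pt "-0.471 -0.493 -0.033 0 0 -15.9"

```text
t: 2.4
tool_pos: [0.4686, -0.1214, 0.2197]
orientation: [-0.309, -3.126, 0.001]
force: [-0.3, -0.5, 0.3]
opening: 0.093
gripper_force: 0.0
```

Request:
carry_out --pt "0 0 0 0 0 0" --pt "0 0 0 0 0 0"

```text
t: 2.65
tool_pos: [0.4683, -0.1166, 0.2199]
orientation: [0.299, 3.127, 0.0]
force: [-0.1, 0.4, 0.3]
opening: 0.0933
gripper_force: 0.0
```

```bash
python3 - <<'E'
from h import *
s=robot.read_state();print(s['tool_pos'],s['q'],s['t'])
C=cam("wrist");im=robot.read_camera("wrist");out=im[:,:,::-1].copy()
for n,z in [("block_mid",.105),("other_mid",.06),("rack",.035)]:
    for d in robot.outline_of("wrist",n)[:2]:
        c=max(cv2.findContours(d["pixels"].astype(np.uint8),0,2)[0],key=cv2.contourArea)
        b=cv2.boxPoints(cv2.minAreaRect(c));cv2.drawContours(out,[c],-1,(0,0,255),1)
        print(n,d["conf"],b.round(0).tolist(),atz(C,b,z)[:,:2].round(3).tolist(),atz(C,b.mean(0)[None],z)[0,:2].round(3))
cv2.imwrite("pics/w1.png",cv2.resize(out,(800,600)));cv2.imwrite("pics/w1raw.png",im[:,:,::-1])
E
```

```text
[ 0.46825628 -0.11658706  0.21985076] [-3.50558286e-01 -2.03760472e-01  1.75444157e+00  2.76743846e-04
  1.59096618e+00 -1.73059151e+00] 2.65
block_mid 0.83 [[245.0, 136.0], [265.0, 136.0], [265.0, 208.0], [245.0, 208.0]] [[0.428, -0.115], [0.432, -0.096], [0.506, -0.109], [0.502, -0.13]] [ 0.466 -0.112]
other_mid 0.59 [[307.0, 199.0], [312.0, 132.0], [338.0, 134.0], [333.0, 201.0]] [[0.521, -0.059], [0.443, -0.042], [0.45, -0.014], [0.53, -0.029]] [ 0.485 -0.036]
rack 0.7 [[218.0, 197.0], [219.0, 121.0], [353.0, 123.0], [352.0, 199.0]] [[0.506, -0.167], [0.413, -0.145], [0.445, 0.012], [0.541, 0.001]] [ 0.475 -0.075]
```

View pics/w1.png

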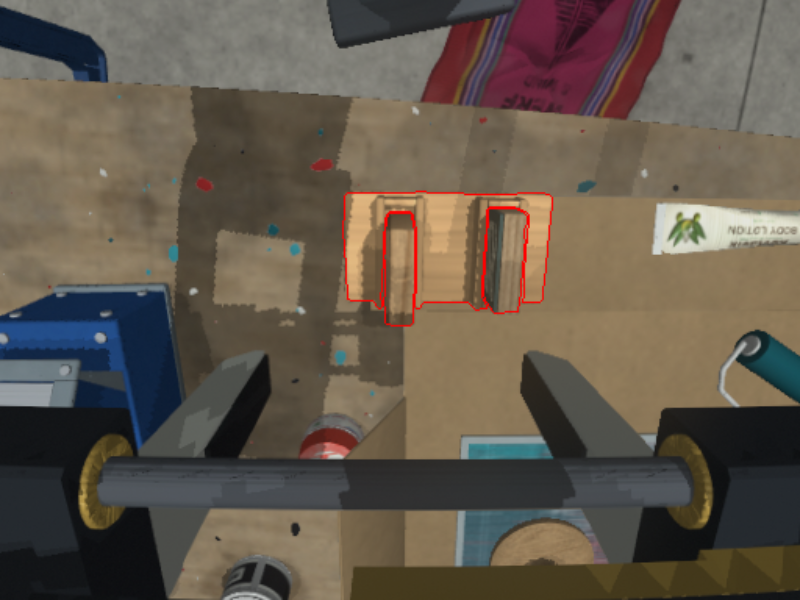

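The wrist view shows the brown block's top from about (245,136) to (265,208) px, centred between the fingers. That puts it at about (0.469, -0.116), which agrees with the top view and the rack, so I'm descending.

Request:
carry_out --pt "0 0 0.06 0 0 0" --pt "0 0 0.11 0 0 0" --pt "0 0 0.14 0 0 0" --pt "0 0 0.14 0 0 0"

```text
t: 3.35
tool_pos: [0.4661, -0.1165, 0.0773]
orientation: [-0.3, -3.122, -0.002]
force: [0.5, -0.7, 0.3]
opening: 0.0926
gripper_force: 0.0
```

Request:
carry_out --pt "0 0 0 0 0 0" --pt "0 0 0 0 0 0" --pt "0 0 0 0 0 0" --pt "0 0 0 0 0 0" --pt "0 0 0 0 0 0" --pt "0 0 0 0 0 0" --jaw 255 --force 40

```text
t: 4.1
tool_pos: [0.4684, -0.1178, 0.0798]
orientation: [-0.302, -3.127, -0.0]
force: [-0.0, -0.1, -0.2]
opening: 0.0377
gripper_force: 0.0
```

Request:
carry_out --pt "0 0 -0.03 0 0 0" --pt "0 0 -0.08 0 0 0" --pt "0 0 -0.14 0 0 0" --pt "0 0 -0.2 0 0 0" --pt "0 0 -0.23 0 0 0" --pt "0 0 -0.23 0 0 0"

```text
t: 4.85
tool_pos: [0.4698, -0.1183, 0.3131]
orientation: [0.301, 3.122, -0.002]
force: [-0.2, 0.3, -0.2]
opening: 0.0006
gripper_force: 0.0
```

The fingers hadn't finished closing when I lifted. I'll open them, check the block hasn't moved, and grasp again with more time.

Request:
carry_out --pt "0 0 0.09 0 0 0" --pt "0 0 0.09 0 0 0" --pt "0 0 0.09 0 0 0" --pt "0 0 0.09 0 0 0" --pt "0 0 0.09 0 0 0" --pt "0 0 0.09 0 0 0" --pt "0 0 0.09 0 0 0" --pt "0 0 0.09 0 0 0" --jaw 0

```text
t: 5.85
tool_pos: [0.4685, -0.1178, 0.2201]
orientation: [0.302, 3.127, -0.0]
force: [0.9, -0.2, 0.0]
opening: 0.0763
gripper_force: 0.0
```

```bash
python3 - <<'E'
from h import *
s=robot.read_state();print(s['tool_pos'],s['opening'])
a=cv2.imread("pics/w1raw.png")
C=cam("wrist");im=robot.read_camera("wrist")[:,:,::-1]
for d in robot.outline_of("wrist","block_mid")[:1]:
    ys,xs=np.where(d["pixels"]);print(d["conf"],xs.min(),xs.max(),ys.min(),ys.max())
cv2.imwrite("pics/w2.png",np.vstack([cv2.resize(i[110:230,190:370],(450,300),interpolation=2) for i in (a,im)]))
E
```

```text
[ 0.46849914 -0.11784191  0.22006106] 0.07630868586792003
0.69 246 266 135 207
```

View pics/w2.png

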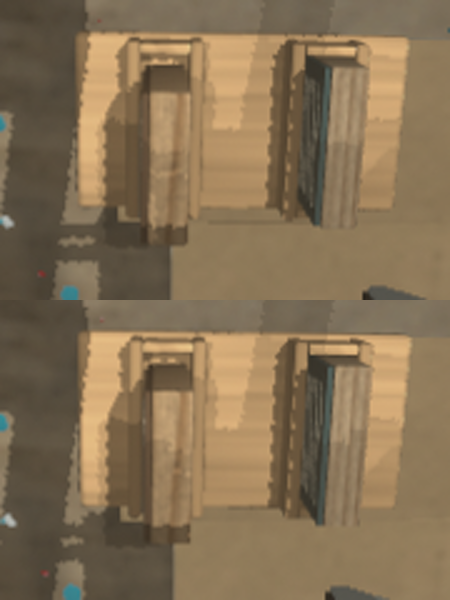

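The two crops match: the block is still at about (246–266, 135–207) px, so nothing moved.

Request:
carry_out --pt "0 0 0.06 0 0 0" --pt "0 0 0.11 0 0 0" --pt "0 0 0.14 0 0 0" --pt "0 0 0.14 0 0 0"

```text
t: 6.45
tool_pos: [0.466, -0.1169, 0.0771]
orientation: [-0.301, -3.122, -0.002]
force: [0.3, -0.6, 1.0]
opening: 0.093
gripper_force: 0.0
```

Request:
carry_out --pt "0 0 0 0 0 0" --pt "0 0 0 0 0 0" --pt "0 0 0 0 0 0" --pt "0 0 0 0 0 0" --pt "0 0 0 0 0 0" --pt "0 0 0 0 0 0" --pt "0 0 0 0 0 0" --pt "0 0 0 0 0 0" --pt "0 0 0 0 0 0" --pt "0 0 0 0 0 0" --pt "0 0 0 0 0 0" --jaw 255 --force 40

```text
t: 7.82
tool_pos: [0.4684, -0.1178, 0.0799]
orientation: [0.302, 3.127, -0.0]
force: [-0.5, 1.1, -0.9]
opening: 0.0003
gripper_force: 0.0
```

```bash
python3 - <<'E'
from h import *
s=robot.read_state();print(s['tool_pos'],s['opening'],s['gripper_force'])
im=robot.read_camera("wrist")[:,:,::-1]; sc=robot.read_camera("scene")[:,:,::-1]
cv2.imwrite("pics/w3.png",np.hstack([cv2.resize(im,(400,300)),cv2.resize(sc[130:250,160:320],(400,300),interpolation=2)]))
E
```

```text
[ 0.46840507 -0.11781531  0.07985384] 0.0003145905970722221 0.0
```

View pics/w3.png

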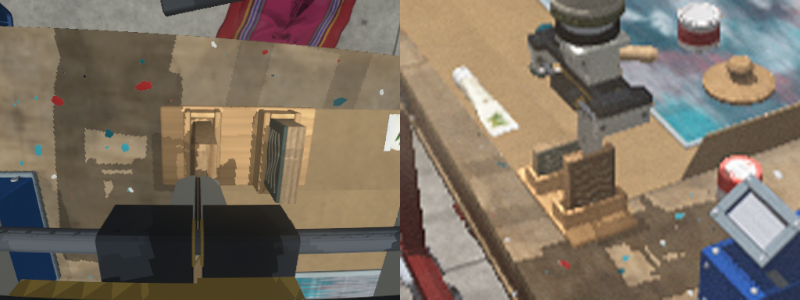

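```bash
python3 - <<'E'
from h import *
p,R=pose();g=p-R[:,2]*.0188
top=robot.read_camera("top")[:,:,::-1].copy()
o=[]
for c in ["wrist","scene","top"]:
    C=cam(c);im=robot.read_camera(c)[:,:,::-1].copy()
    u=proj(C,[p,g,p-R[:,2]*.08]);print(c,u.round(1).tolist())
    for k,q in enumerate(u): cv2.circle(im,tuple(int(v) for v in q),2,[(0,0,255),(0,255,0),(255,0,255)][k],1)
    x,y=u[0].astype(int);w,hh={"wrist":(150,150),"scene":(60,60),"top":(50,50)}[c]
    x0=max(0,min(x-w//2*1,512-w));y0=max(0,min(y-hh//2,384-hh))
    o.append(cv2.resize(im[y0:y0+hh,x0:x0+w],(266,400),interpolation=2) if 0 else cv2.resize(im[y0:y0+hh,x0:x0+w],(266,266),interpolation=2))
    print(x0,y0,w)
cv2.imwrite("pics/w4.png",np.hstack(o))
E
```

```text
wrist [[250.9, 216.2], [250.8, 227.4], [250.1, 284.1]]
175 141 150
scene [[236.0, 198.2], [235.9, 193.5], [235.6, 177.4]]
206 168 60
top [[235.0, 203.0], [234.6, 202.4], [233.2, 200.4]]
209 178 50
```

View pics/w4.png

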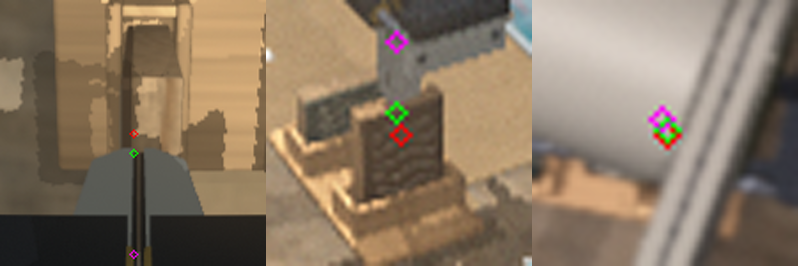

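The wrist picture puts the real fingertips at about (250,228) px, above the block. With the mount geometry, that is about 35 mm behind the reported TCP, so the fingers closed over thin air above the block. I'll partly open them, shift 4 mm in +y, and go 35 mm deeper.

Request:
carry_out --pt "0 0 -0.02 0 0 0" --pt "0 0.004 -0.02 0 0 0" --pt "0 0.004 -0.02 0 0 0" --pt "0 0.004 -0.02 0 0 0" --pt "0 0.004 -0.02 0 0 0" --pt "0 0.004 -0.02 0 0 0" --pt "0 0.004 -0.02 0 0 0" --pt "0 0.004 -0.02 0 0 0" --jaw 100

```text
t: 9.12
tool_pos: [0.4692, -0.1139, 0.0998]
orientation: [0.302, 3.127, 0.0]
force: [-0.7, -0.2, -0.2]
opening: 0.0566
gripper_force: 0.0
```

Request:
carry_out --pt "0 0 0.02 0 0 0" --pt "0 0 0.035 0 0 0" --pt "0 0 0.045 0 0 0" --pt "0 0 0.055 0 0 0" --pt "0 0 0.055 0 0 0"

```text
t: 9.75
tool_pos: [0.4685, -0.1136, 0.044]
orientation: [-0.301, -3.126, -0.001]
force: [-0.2, -0.3, -0.4]
opening: 0.0565
gripper_force: 0.0
```

Request:
carry_out --pt "0 0 0 0 0 0" --pt "0 0 0 0 0 0" --pt "0 0 0 0 0 0" --pt "0 0 0 0 0 0" --pt "0 0 0 0 0 0" --pt "0 0 0 0 0 0" --pt "0 0 0 0 0 0" --jaw 255 --force 40

```text
t: 10.62
tool_pos: [0.4693, -0.1139, 0.045]
orientation: [0.301, 3.127, -0.0]
force: [-0.8, 0.4, 2.3]
opening: 0.0201
gripper_force: 40.0
```

Gripped at 20.1 mm and 40 N, so the 35 mm offset is confirmed. I'll lift and fit the mouth's pose from the first pictures in the meantime.

Request:
carry_out --pt "0 0 -0.04 0 0 0" --pt "0 0 -0.09 0 0 0" --pt "0 0 -0.15 0 0 0" --pt "0 0 -0.21 0 0 0" --pt "0 0 -0.25 0 0 0" --pt "0 0 -0.25 0 0 0"

```text
t: 11.38
tool_pos: [0.4709, -0.1145, 0.2989]
orientation: [0.301, 3.12, -0.003]
force: [-0.4, -0.3, -1.8]
opening: 0.0201
gripper_force: 40.0
```

```bash
cat >> h.py <<'E'
from scipy.optimize import least_squares
def mouthR(yaw): # front at azimuth yaw (rad)
    f=np.array([np.cos(yaw),np.sin(yaw),0]);u=np.array([0,0,1.]);s,c=np.sin(np.radians(35)),np.cos(np.radians(35))
    z=s*f+c*u;x=-c*f+s*u;return np.c_[x,np.cross(z,x),z]
def rectmask(C,p,R,hx,hy,z):
    Q=np.array([[sx*hx,sy*hy,z] for sx,sy in [(1,1),(1,-1),(-1,-1),(-1,1)]])@R.T+p
    return proj(C,Q)
def fitmouth(obs,p0,yaw0,hx=.02,hy=.037,z=-.002,fixz=True):
    def mom(q):
        q=q.astype(np.float32);M=cv2.moments(q.reshape(-1,1,2));a=abs(M['m00']);c=np.array([M['m10'],M['m01']])/M['m00']
        S=np.array([M['mu20'],M['mu11'],M['mu02']])/M['m00'];return c,S
    def res(v):
        r=[]
        for C,q in obs:
            c,S=mom(rectmask(C,v[:3],mouthR(v[3]),hx,hy,z));c2,S2=mom(q)
            sc=np.sqrt(S2[0]+S2[2]);r+=list(c-c2)+list((S-S2)/sc*.5)
        return r+[(v[2]-.155)/.001]
    return least_squares(res,[*p0,yaw0])
E
python3 - <<'E'
from h import *
obs=[]
for c in ["top","scene"]:
    m=np.load(f"pics/{c}_flap_0.npy").astype(np.uint8)
    q=max(cv2.findContours(m,0,2)[0],key=cv2.contourArea)[:,0].astype(float);obs.append((cam(c),q))
for o in (obs[:1],obs[1:],obs):
    for nm,h in (("opening",(.02,.037,-.002)),("flange",(.034,.052,.0025))):
        s=fitmouth(o,[.494,-.377,.155],np.radians(170),*h);print(nm,s.x.round(4),np.degrees(s.x[3]).round(1),s.cost.round(2))
E
```

```text
opening [ 0.4941 -0.378   0.155   2.9671] 170.0 0.18
flange [ 0.4944 -0.3777  0.155   2.9672] 170.0 10.87
opening [ 0.4943 -0.3769  0.1552  2.9671] 170.0 0.3
flange [ 0.494  -0.377   0.155   2.9671] 170.0 7.61
opening [ 0.494  -0.377   0.155   2.9671] 170.0 0.57
flange [ 0.494  -0.377   0.155   2.9671] 170.0 18.58
```

```bash
sed -i 's/\[\*p0,yaw0\])/[*p0,yaw0],diff_step=1e-2,x_scale=[.01,.01,.01,.1])/; s/q.astype(np.float32);M/(q*1.).astype(np.float32);M/' h.py; cat >> h.py <<'E'
def toolR(yaw):
    M=mouthR(yaw);return np.c_[M[:,1],M[:,0],-M[:,2]]
E
python3 - <<'E'
from h import *
obs=[]
for c in ["top","scene"]:
    m=np.load(f"pics/{c}_flap_0.npy").astype(np.uint8)
    q=max(cv2.findContours(m,0,2)[0],key=cv2.contourArea)[:,0].astype(float);obs.append((cam(c),q))
for o in (obs[:1],obs[1:],obs):
    s=fitmouth(o,[.494,-.377,.155],np.radians(165));print(s.x.round(4),np.degrees(s.x[3]).round(1),s.cost.round(2))
y=np.radians(170);M=mouthR(y);p=np.array([.494,-.377,.155])+M[:,2]*.10-M[:,1]*.09
print(p,toolR(y).round(2).tolist());goto(p,toolR(y));p0,R0=pose();print(p0)
E
```

```text
[ 0.4938 -0.3779  0.155   2.9918] 171.4 0.17
[ 0.4958 -0.3743  0.155   2.8928] 165.7 0.02
[ 0.4942 -0.3766  0.1552  2.9331] 168.1 0.52
[ 0.42188541 -0.45567265  0.2369152 ] [[0.17, 0.81, 0.56], [0.98, -0.14, -0.1], [-0.0, 0.57, -0.82]]
row [-0.0167, -0.3442, 0.0624] [-27.33, -26.76, 86.05]
[ 0.47090311 -0.11447151  0.29888959]
```

Request:
carry_out --pt "-0.017 -0.344 -0.02 -27.3 -26.8 86" --pt "-0.017 -0.344 -0.02 -27.3 -26.8 86" --pt "-0.017 -0.344 -0.02 -27.3 -26.8 86" --pt "-0.017 -0.344 -0.02 -27.3 -26.8 86" --pt "-0.017 -0.344 -0.02 -27.3 -26.8 86" --pt "-0.017 -0.344 -0.02 -27.3 -26.8 86" --pt "-0.017 -0.344 -0.02 -27.3 -26.8 86" --pt "-0.017 -0.344 -0.02 -27.3 -26.8 86" --pt "-0.017 -0.344 -0.02 -27.3 -26.8 86" --pt "-0.017 -0.344 -0.02 -27.3 -26.8 86" --pt "-0.017 -0.344 -0.02 -27.3 -26.8 86" --pt "-0.017 -0.344 -0.02 -27.3 -26.8 86"

```text
t: 12.88
tool_pos: [0.4204, -0.4549, 0.3147]
orientation: [2.013, 1.693, 0.527]
force: [0.4, -0.2, -1.2]
opening: 0.0201
gripper_force: 40.0
```

Request:
carry_out --pt "0 0 0 0 0 0" --pt "0 0 0 0 0 0" --pt "0 0 0 0 0 0"

```text
t: 13.25
tool_pos: [0.4202, -0.4548, 0.3148]
orientation: [2.014, 1.691, 0.527]
force: [0.7, 0.2, -1.2]
opening: 0.0196
gripper_force: 40.0
```

```bash
python3 - <<'E'
from h import *
y=np.radians(169);M=mouthR(y);p=np.array([.494,-.377,.155])+M[:,2]*.10-M[:,1]*.09
goto(p,toolR(y))
print(robot.read_state()['q'])
C=cam("wrist");im=robot.read_camera("wrist");out=im[:,:,::-1].copy();np.save("pics/w5.npy",im)
for n in ["flap","block_mid"]:
  for d in robot.outline_of("wrist",n)[:2]:
    q=max(cv2.findContours(d["pixels"].astype(np.uint8),0,2)[0],key=cv2.contourArea);cv2.drawContours(out,[q],-1,(0,0,255),1)
    print(n,d["conf"],cv2.boxPoints(cv2.minAreaRect(q)).round(0).tolist())
    if n=="flap":
      s=fitmouth([(C,q[:,0].astype(float))],[.494,-.377,.155],np.radians(168));print(s.x.round(4),np.degrees(s.x[3]).round(1),s.cost.round(2))
for k,(hx,hy,z) in enumerate([(.02,.037,0),(.034,.052,.0025)]):
    cv2.polylines(out,[rectmask(C,np.array([.494,-.377,.155]),M,hx,hy,z).round().astype(np.int32)],True,(0,255,0),1)
cv2.imwrite("pics/w5.png",cv2.resize(out,(800,600)))
E
```

```text
row [0.0005, -0.044, 0.0643] [-0.38, -0.6, 0.86]
[-1.25114511 -0.28201949  1.77963984  0.53695384  1.36111371 -1.11528418]
flap 0.81 [[197.0, 54.0], [232.0, 53.0], [233.0, 120.0], [198.0, 121.0]]
[ 0.4967 -0.3768  0.1549  2.963 ] 169.8 0.72
block_mid 0.68 [[232.0, 163.0], [274.0, 163.0], [274.0, 293.0], [232.0, 293.0]]
```

View pics/w5.png

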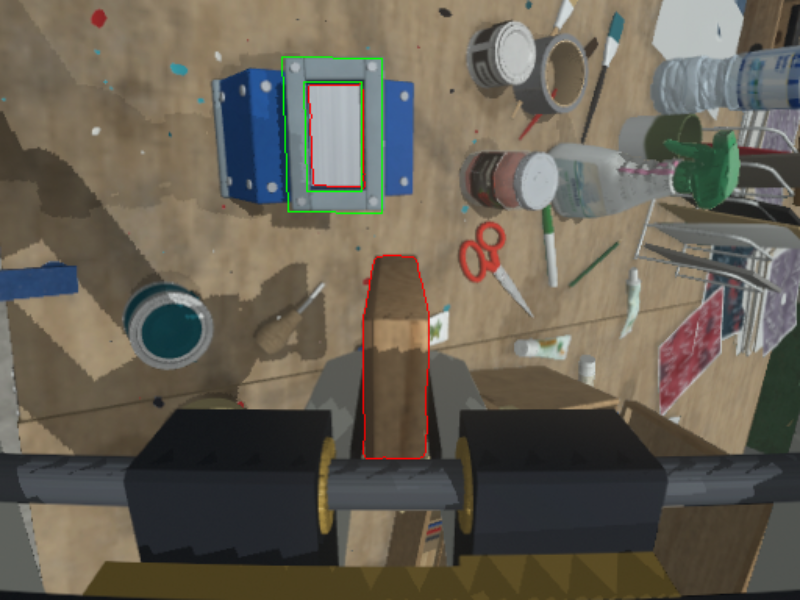

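The view shows the mouth with its flap at about (215,87) px, and the projected flange outline fits it well. The block is held straight. Now I'll work out the block's offset in the hand and the entry move.

```bash
python3 - <<'E'
from h import *
m=robot.camera_model("wrist");K=np.array([[m['fx'],0,m['cx']],[0,m['fy'],m['cy']],[0,0,1]]);W=np.linalg.inv(m['mount'])
pr=lambda X:cv2.projectPoints(np.array(X,float),cv2.Rodrigues(W[:3,:3])[0],W[:3,3],K,m['dist'])[0][:,0].round(1).tolist()
for dx in (-.005,0,.005):
    print(dx,pr([[.0325+dx,s*.01,z] for z in(.035,-.06) for s in(-1,1)]),pr([[-.0325+dx,s*.01,-.06] for s in(-1,1)]))
y=np.radians(169.5);M=mouthR(y);mo=np.array([.495,-.377,.155])
# TCP such that the leading end (tool z +.035) is 15 mm outside, block centre at x=-5 mm
goto(mo+M[:,2]*.05-M[:,0]*.005,toolR(y))
E
```

```text
-0.005 [[237.5, 168.7], [264.0, 168.7], [228.2, 213.9], [271.2, 213.9]] [[231.2, 328.7], [269.0, 328.7]]
0 [[237.4, 162.2], [264.1, 162.2], [228.0, 203.7], [271.4, 203.7]] [[230.9, 320.9], [269.1, 320.9]]
0.005 [[237.3, 155.6], [264.2, 155.6], [227.7, 193.4], [271.6, 193.4]] [[230.7, 313.0], [269.3, 313.0]]
row [0.0899, -0.0465, 0.1159] [-0.38, -0.3, 0.44]
```

Request:
carry_out --pt "0.03 -0.016 0.03 -0.4 -0.3 0.4" --pt "0.06 -0.032 0.06 -0.4 -0.3 0.4" --pt "0.09 -0.047 0.08 -0.4 -0.3 0.4" --pt "0.09 -0.047 0.105 -0.4 -0.3 0.4" --pt "0.09 -0.047 0.116 -0.4 -0.3 0.4" --pt "0.09 -0.047 0.116 -0.4 -0.3 0.4" --pt "0.09 -0.047 0.116 -0.4 -0.3 0.4"

```text
t: 14.28
tool_pos: [0.4625, -0.3716, 0.1938]
orientation: [2.015, 1.676, 0.528]
force: [0.1, -0.3, -0.7]
opening: 0.0199
gripper_force: 40.0
```

```bash
python3 - <<'E'
from h import *
y=np.radians(169.5);M=mouthR(y);mo=np.array([.495,-.377,.155]);p,R=pose()
print("tcp in mouth",(M.T@(p-mo)).round(4),"rot err",np.degrees(Rn.from_matrix(R.T@toolR(y)).as_rotvec()).round(2))
ims=[]
C=cam("wrist");w=robot.read_camera("wrist")[:,:,::-1].copy();t=robot.read_camera("scene")[:,:,::-1];tp=robot.read_camera("top")[:,:,::-1]
for hx,hy,z in [(.02,.037,0),(.034,.052,.0025)]:
    cv2.polylines(w,[rectmask(C,mo,M,hx,hy,z).round().astype(np.int32)],True,(0,255,0),1)
cv2.imwrite("pics/w6.png",np.hstack([cv2.resize(w[80:320,130:390],(433,400),interpolation=2),cv2.resize(t[160:260,260:350],(360,400),interpolation=2)]))
E
```

```text
tcp in mouth [-0.0047 -0.0006  0.0507] rot err [0.06 0.05 0.04]
```

View pics/w6.png

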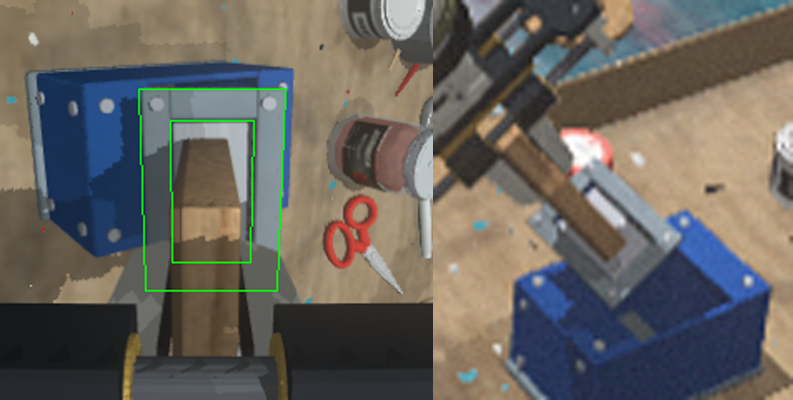

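Aligned: the flange overlay fits within about 2 mm, and the block's leading end sits inside the opening outline. Going in.

Request:
carry_out --pt "0 0 0.01 0 0 0" --pt "0 0 0.02 0 0 0" --pt "0 0 0.03 0 0 0" --pt "0 0 0.04 0 0 0" --pt "0 0 0.04 0 0 0"

```text
t: 15.05
tool_pos: [0.4842, -0.3746, 0.1575]
orientation: [2.018, 1.68, 0.527]
force: [-7.2, -0.1, -1.1]
opening: 0.0196
gripper_force: 40.0
```

Request:
carry_out --pt "0 0 0.008 0 0 0" --pt "0 0 0.016 0 0 0" --pt "0 0 0.025 0 0 0" --pt "0 0 0.034 0 0 0" --pt "0 0 0.034 0 0 0" --pt "0 0 0.034 0 0 0" --pt "0 0 0.034 0 0 0"

```text
t: 15.92
tool_pos: [0.5024, -0.377, 0.1281]
orientation: [2.02, 1.681, 0.528]
force: [-5.1, -1.3, -7.9]
opening: 0.0199
gripper_force: 40.0
```

```bash
python3 - <<'E'
from h import *
y=np.radians(169.5);M=mouthR(y);mo=np.array([.495,-.377,.155]);p,R=pose();s=robot.read_state()
print("tcp in mouth",(M.T@(p-mo)).round(4),"rot err",np.degrees(Rn.from_matrix(R.T@toolR(y)).as_rotvec()).round(2),"F mouth",(M.T@s['force']).round(1))
E
```

```text
tcp in mouth [-0.0095  0.0014 -0.0262] rot err [-0.31 -0.16 -0.01] F mouth [-8.4 -2.2 -3.7]
```

Request:
carry_out --pt "0 0 0 0 0 0" --pt "0 0 0 0 0 0" --pt "0 0 0 0 0 0" --pt "0 0 0 0 0 0" --pt "0 0 0 0 0 0" --pt "0 0 0 0 0 0" --jaw 120

```text
t: 16.68
tool_pos: [0.5043, -0.3787, 0.1322]
orientation: [2.015, 1.677, 0.529]
force: [-1.0, 0.1, 0.3]
opening: 0.0494
gripper_force: 0.0
```

Request:
carry_out --pt "0 0 -0.03 0 0 0" --pt "0 0 -0.07 0 0 0" --pt "0 0 -0.12 0 0 0" --pt "0 0 -0.12 0 0 0"

```text
t: 17.18
tool_pos: [0.4364, -0.3682, 0.2355]
orientation: [2.01, 1.673, 0.525]
force: [0.3, -0.5, 0.1]
opening: 0.0486
gripper_force: 0.0
```

Request:
carry_out --pt "0 0 0 0 0 90" --pt "0 0 0 0 0 90" --pt "0 0 0 0 0 90" --pt "0 0 0 0 0 90" --pt "0 0 0 0 0 90" --pt "0 0 0 0 0 90" --pt "0 0 0 0 0 90" --pt "0 0 0 0 0 90" --pt "0 0 0 0 0 90" --pt "0 0 0 0 0 90" --pt "0 0 0 0 0 90" --pt "0 0 0 0 0 90" --jaw 255

```text
t: 18.68
tool_pos: [0.4366, -0.366, 0.2301]
orientation: [2.932, -0.267, 0.925]
force: [0.0, 0.3, 0.9]
opening: -0.0
gripper_force: 0.0
```

```bash
python3 - <<'E'
from h import *
y=np.radians(169.5);M=mouthR(y);mo=np.array([.495,-.377,.155]);p,R=pose();s=robot.read_state()
T=np.c_[M[:,0],-M[:,1],-M[:,2]]
print("tcp in mouth",(M.T@(p-mo)).round(4),s['q'].round(2),s['opening'],s['t']);goto(mo-M[:,0]*.006+M[:,2]*.01,T)
C=cam("wrist");w=robot.read_camera("wrist")[:,:,::-1].copy();t=robot.read_camera("scene")[:,:,::-1]
for hx,hy,z in [(.02,.037,0),(.034,.052,.0025)]:
    cv2.polylines(w,[rectmask(C,mo,M,hx,hy,z).round().astype(np.int32)],True,(0,255,0),1)
cv2.imwrite("pics/w7.png",np.hstack([cv2.resize(w,(440,330)),cv2.resize(t[160:260,260:350],(330,330),interpolation=2)]))
E
```

```text
tcp in mouth [-0.0056  0.0002  0.0956] [-1.14 -0.48  2.09  0.53  1.2   0.51] -1.0844197404921653e-05 18.675
row [-0.0004, 0.0002, 0.0856] [-0.02, -0.01, 0.08]
```

View pics/w7.png

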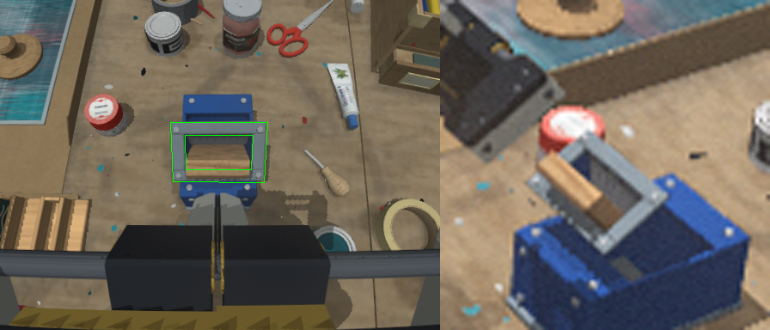

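The block rests in the mouth, leaning on its lower side with the flap open. The closed fingers are lined up behind its outer end, so I'm going in to push.

Request:
carry_out --pt "-0.002 0 0.04 0 0 0" --pt "-0.002 0 0.075 0 0 0" --pt "-0.002 0 0.09 0 0 0" --pt "-0.002 0 0.098 0 0 0" --pt "-0.002 0 0.105 0 0 0" --pt "-0.002 0 0.11 0 0 0"

```text
t: 19.52
tool_pos: [0.4971, -0.3779, 0.1398]
orientation: [2.931, -0.268, 0.926]
force: [-4.7, 1.0, 2.9]
opening: 0.0003
gripper_force: 2.1
```

Request:
carry_out --pt "0 0 0.005 0 0 0" --pt "0 0 0.01 0 0 0" --pt "0 0 0.015 0 0 0" --pt "0 0 0.02 0 0 0" --pt "0 0 0.02 0 0 0"

```text
t: 20.15
tool_pos: [0.5086, -0.3792, 0.1225]
orientation: [2.933, -0.269, 0.926]
force: [-0.7, 1.4, -0.3]
opening: 0.0005
gripper_force: 0.0
```

Request:
carry_out --pt "0 0 0.005 0 0 0" --pt "0 0 0.01 0 0 0" --pt "0 0 0.015 0 0 0" --pt "0 0 0.02 0 0 0" --pt "0 0 0.025 0 0 0" --pt "0 0 0.025 0 0 0"

```text
t: 20.9
tool_pos: [0.5226, -0.3819, 0.1022]
orientation: [2.932, -0.269, 0.925]
force: [0.2, -0.8, 0.1]
opening: 0.0004
gripper_force: 0.0
```

```bash
cat >> h.py <<'E'
def rep():
    y=np.radians(169.5);M=mouthR(y);mo=np.array([.495,-.377,.155]);p,R=pose();s=robot.read_state()
    tip=M.T@(p-R[:,2]*.035-mo);print("tip in mouth",tip.round(4),"F",(M.T@s['force']).round(1),"rot",np.degrees(Rn.from_matrix(R.T@np.c_[M[:,0],-M[:,1],-M[:,2]]).as_rotvec()).round(2),s['t'])
E
python3 -c "
from h import *
rep()"
```

```text
tip in mouth [-0.0073  0.0002 -0.0244] F [ 0.4 -0.7 -0.1] rot [-0.01 -0.03  0.03] 20.9
```

Request:
carry_out --pt "0 0 0.003 0 0 0" --pt "0 0 0.006 0 0 0" --pt "0 0 0.009 0 0 0"

```text
t: 21.28
tool_pos: [0.5274, -0.3832, 0.0952]
orientation: [2.932, -0.268, 0.925]
force: [-8.2, 2.4, 5.8]
opening: 0.0003
gripper_force: 4.8
```

Request:
carry_out --pt "0 0 0.003 0 0 0" --pt "0 0 0.005 0 0 0"

```text
t: 21.52
tool_pos: [0.5302, -0.3838, 0.0911]
orientation: [2.932, -0.268, 0.925]
force: [-6.9, 0.6, 5.3]
opening: 0.0006
gripper_force: 4.8
```

```bash
python3 - <<'E'
from h import *
rep()
t=robot.read_camera("scene")[:,:,::-1];w=robot.read_camera("wrist")[:,:,::-1]
cv2.imwrite("pics/w8.png",np.hstack([cv2.resize(w,(440,330)),cv2.resize(t[160:260,260:350],(330,330),interpolation=2)]))
E
```

```text
tip in mouth [-0.0073 -0.0002 -0.0379] F [-2.6 -0.6  8.3] rot [ 0.03 -0.03  0.05] 21.525
```

View pics/w8.png

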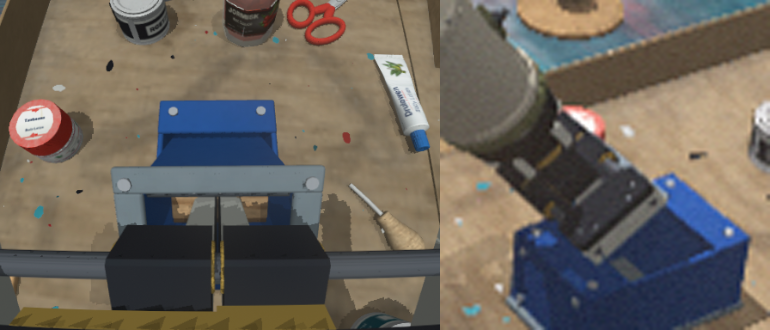

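Both views show the fingers in the mouth pressing the block at about 8 N, with the tip at 38 mm depth. I'm continuing in small steps and watching the force.

Request:
carry_out --pt "0 0 0.002 0 0 0" --pt "0 0 0.004 0 0 0"

```text
t: 21.88
tool_pos: [0.5321, -0.3846, 0.088]
orientation: [2.931, -0.268, 0.924]
force: [-15.8, 3.0, 12.8]
opening: 0.0004
gripper_force: 10.4
```

Request:
carry_out --pt "0 0 0.001 0 0 0" --pt "0 0 0.002 0 0 0"

```text
t: 22.12
tool_pos: [0.5333, -0.385, 0.0878]
orientation: [2.931, -0.267, 0.925]
force: [-33.0, 12.4, 31.6]
opening: 0.0004
gripper_force: 25.9
```

```bash
python3 -c "
from h import *
rep()"
```

```text
tip in mouth [-0.0065 -0.0008 -0.0425] F [-10.3   6.2  45.8] rot [ 0.05 -0.05  0.11] 22.125
```

Force has climbed to 46 N, so the block is hard on the bottom. Retreating straight out.

Request:
carry_out --pt "0 0 -0.005 0 0 0" --pt "0 0 -0.03 0 0 0" --pt "0 0 -0.07 0 0 0" --pt "0 0 -0.12 0 0 0" --pt "0 0 -0.17 0 0 0" --pt "0 0 -0.17 0 0 0" --pt "0 0 -0.17 0 0 0"

```text
t: 23.0
tool_pos: [0.4378, -0.3663, 0.2248]
orientation: [2.932, -0.269, 0.925]
force: [-0.4, 0.5, -1.0]
opening: 0.0003
gripper_force: 0.0
```

```bash
python3 - <<'E'
from h import *
rep()
t=robot.read_camera("scene")[:,:,::-1];w=robot.read_camera("wrist")[:,:,::-1]
cv2.imwrite("pics/w9.png",np.hstack([cv2.resize(w[60:250,140:360],(440,330)),cv2.resize(t[160:260,260:350],(330,330),interpolation=2)]))
E
```

```text
tip in mouth [-7.700e-03  1.000e-04  1.255e-01] F [-0.9  0.4 -0.5] rot [ 0.01 -0.03  0.01] 23.0
```

View pics/w9.png

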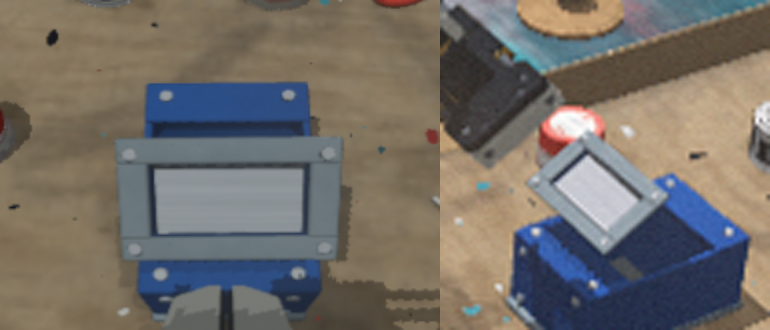

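The flap is shut flat behind the block and the arm is clear of everything, so I'm handing in.

```bash
python3 -c "
from plant import robot
print(robot.close_job())"
```

```text
the job is handed in; nothing more can be done
None
```

I posted the brown block into the store, pressed it down until the force rose to 46 N at the bottom, and the flap shut behind it; I handed the job in at about 23 s, but the interface returned no verdict.

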